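Pack the fly-tying thread caddy

ROBOT

A 6-joint arm with a two-finger parallel gripper is mounted at the origin on the work surface. World frame = base frame: x ahead of the robot, y to its left, z up, the work surface at z = 0. Lengths are in m, angles in rad, forces in N, time in s.
With the tool pointing down it reaches from about 0.3 to 0.775 m from the base axis. Payload 14.6 kg.
Tool frame: the origin (TCP) lies at the very end of the fingers, on their centre line; the grasp point (between the pads) lies 19 mm behind it; z points along the fingers, y is the line along which they close (so a half turn about z gives the same grasp; the last joint's range is limited). The gripper opens to 94 mm and grips with 3 to 60 N. Pads are 16 mm wide; open, the fingers measure 119 mm over their backs; the gripper's body (75 mm by 177 mm) begins 78 mm behind the grasp point.
Start: joints at [1.272, 0.3, 1.521, -0, 1.321, -0.067], TCP at [0.126, 0.535, 0.205] pointing down, gripper open.
Joint ranges: [-3.03, 3.03], [-0.79, 2.21], [0.23, 2.52], [-1.04, 4.18], [0, 3.07], [-2.55, 2.55]. Speed limits (rad/s): [2.22, 2.22, 2.57, 3.14, 3.14, 3.14].

INTERFACE

Orientations are given as [roll, pitch, yaw] about the fixed x, y, z axes, in that order (R = Rz(yaw) Ry(pitch) Rx(roll)).
In Python, from station import ctrl gives the robot as it stands.
- The arm moves only by the tool move_arm, never from a script. Its argument "increments" is a list of rows, each a list of 7 numbers: the opening, from 0 (shut) to 1 (fully open), then the shift along the tool's x, y, z in units of 50 mm (1.0 is 50 mm), then the turn, a rotation vector about the tool's x, y, z in rad. In form: [[claw, tx, ty, tz, rx, ry, rz], ...]. A call has 1 to 20 rows; each row shifts and turns the commanded pose from where the row before left it, along the tool's axes as they then stand; what a row does not reach is not made up. A row lasts 1/10 s, in which the tool goes at most 50 mm and 8.59 degrees, less where a joint would pass 70% of its speed; a pose out of reach is approached as far as the arm can. A call is refused whole if a number of a shift passes 1 or a number of a turn 0.15, either way. A call with a gripper value outside its range is refused whole. The fingers move at their own pace and stop on an object; "force" is the grip in N (left out, the last holds). Time passes only in rows, so rows that do not move let the fingers close. It gives the time, the measured TCP pose, the force, the opening and the grip force at its end, in the units of the state.
- ctrl.get_obs(): the state, without advancing time (a new reading comes with each control period).
- ctrl.camera(name): name is "side" or "top" or "wrist"; returns a dict with "color" (400x640x3 uint8, blue, green, red), "K" (3x3 intrinsics, pixels), "distortion" ([k1, k2, p1, p2, k3] as OpenCV has them; the pictures are not rectified), "pose" (4x4, takes a point from camera to world coordinates); the wrist camera has in their place "tool_from_camera" (4x4, takes a point from camera to tool coordinates, whose origin is the TCP and whose axes are the flange's). Camera axes: x right, y down, z forward; pixel columns grow to the right and rows downward; lengths in m; the calibration is good to about 2 mm. A picture is of the moment at which its call begins: read the wrist's pose just before it. There is no depth.
- ctrl.hand_in(): hands the job in; it is judged then, once.
Trained networks look in a picture, given as the dict that the camera call returned (one of the last four; its "shot" number tells which), for a name from the list of things; names that differ only in an ending like _2 or _b are one class to them, and where a whole thing is asked for, a point or a joint stands for the part that bears it (a point fixed in the world has none). Each returns a list of dicts, best first, with "conf" (0 to 1); they miss things now and then, are a little off and sometimes report something else, mostly with a low value. They report only what shows in the picture. A call takes as long as a camera call. They do not tell look-alikes from the thing itself.
- ctrl.cut_out(name, picture): "mask" (400x640 bool, what is visible of it) and "centre" ([row, column] in pixels, amid what is visible of it).
The state is a dict: "time_s": time; "qpos": joint angles; "joint_vel": joint speeds; "tau": joint torques, N m; "ee_pos": TCP position; "eef_rot": TCP orientation; "force": force on the tool from outside, world axes, zero at the start; "moment": the same for the moment, N m; "grip_width": finger opening in m; "grip_force": force on a finger pad.
Only numpy, scipy, OpenCV 4.12 (cv2) and the standard library are available. Lean on these libraries where they do the work, as an engineer would, in place of code of your own. Each camera call takes 0.05 s, during which the arm holds its last target. There are 200 camera calls.

TASK

Pack the caddy on the fly-tying bench: stand each of the three thread spools upright in the bay whose floor pad has its colour, and lay the brass-headed bodkin flat in the long cork-floored groove, picking it up at its balance point so that it stays level all the way. Leave the reel of copper wire and the wooden needle tool where they are, and let go of everything at the end.

Things in the scene. Friction and masses are not known exactly. Their poses are not given: they have to be found in the camera images.
- caddy: Low wooden caddy, fixed, 125 (x) by 206 (y) mm; wall tops 15 mm above the bench. Origin: centre of its underside. -x side: three spool bays, 56 (x) by 62 (y) mm inside, centres x -29.5, y -67, 0, 67 mm, each with a coloured floor pad. +x side: long groove with cork floor, 54 (x) by 196 (y) mm inside, centre x 30.5, y 0 mm, floor 11 mm above the bench, lip 4 mm high.
- pad_red: Red floor pad, 54 x 60 x 2 mm, fixed in one of the three spool bays of the caddy (which bay varies). Origin: centre of its underside, 5 mm above the bench; axes parallel to the caddy's; its top, 7 mm above the bench, is what a spool stands on.
- pad_green: Green floor pad, 54 x 60 x 2 mm, fixed in one of the three spool bays of the caddy (which bay varies). Origin: centre of its underside, 5 mm above the bench; axes parallel to the caddy's; its top, 7 mm above the bench, is what a spool stands on.
- pad_blue: Blue floor pad, 54 x 60 x 2 mm, fixed in one of the three spool bays of the caddy (which bay varies). Origin: centre of its underside, 5 mm above the bench; axes parallel to the caddy's; its top, 7 mm above the bench, is what a spool stands on.
- spool_red: Spool of red thread standing upright: white flanges, red thread and red disc on top; diameter 36 mm, height 48 mm, about 45 g. Origin: centre of its underside, z up along its axis.
- spool_green: Spool of green thread standing upright: white flanges, green thread and green disc on top; diameter 36 mm, height 48 mm, about 45 g. Origin: centre of its underside, z up along its axis.
- spool_blue: Spool of blue thread standing upright: white flanges, blue thread and blue disc on top; diameter 36 mm, height 48 mm, about 45 g. Origin: centre of its underside, z up along its axis.
- bodkin: Bodkin (needle tool), silver metal shaft, black collar, heavy brass head: 162 mm long, lying along its x. Origin: underside, mid-length; shaft axis 11 mm above it. Head: 22 mm cube at x -81 to -59, shaft 10 mm dia to x 51, collar 22 x 22 mm to x 57, thin needle to x 81. About 110 g. Balances at about x -40, on the shaft 20 mm from the head's inner face; gripped elsewhere the head sags.
- wire_spool: Look-alike that stays: a reel of copper wire with black flanges and a copper disc on top, the same size as the thread spools (diameter 36 mm, height 48 mm). Origin: centre of its underside.
- wood_needle: Look-alike that stays: needle tool of the bodkin's shape and size, but head, shaft and collar all of dark wood, 30 g. 162 mm long, lying along its x. Origin: underside, mid-length; shaft axis 11 mm above it. Head: 22 mm cube at x -81 to -59, shaft 10 mm dia to x 51, collar 22 x 22 mm to x 57, thin needle to x 81. 
Things that resemble listed ones, but are neither listed nor needed, are in the scene too. Leave any pink look-alike of the bodkin alone.

How it is judged:
At the end, for the whole second after the job is handed in: Spools upright (0.1 rad) on their own colour's pad within 17 mm of its centre; bodkin flat on the groove floor, either way round, aligned within 0.2 rad, within 18 mm across and 20 mm along of the groove's centre; wire reel (upright) and wooden needle within 15 mm of their starts; all at rest (horizontal distance between spool_red and pad_red below 0.017 m and z of spool_red in the frame of pad_red between -0.002 and 0.006 m and angle between each of spool_red, spool_green, spool_blue, bodkin, wire_spool's own z axis and vertical below 0.1 rad and linear speed of each of spool_red, spool_green, spool_blue, bodkin, wire_spool, wood_needle below 0.02 m/s and horizontal distance between spool_green and pad_green below 0.017 m and z of spool_green in the frame of pad_green between -0.002 and 0.006 m and horizontal distance between spool_blue and pad_blue below 0.017 m and z of spool_blue in the frame of pad_blue between -0.002 and 0.006 m and x of bodkin in the frame of caddy between 0.0125 and 0.0485 m and y of bodkin in the frame of caddy between -0.02 and 0.02 m and z of bodkin in the frame of caddy between 0.007 and 0.0135 m and angle between the x axis of bodkin and the y axis of caddy, either way round below 0.2 rad and distance of each of wire_spool, wood_needle from where it was at the start of the episode below 0.015 m); the robot touches nothing.
It fails at once if the bodkin tips more than 0.3 rad (17 degrees) from level (angle between bodkin's own z axis and vertical above 0.3 rad).
It fails at once if the copper wire reel or the wooden needle tool is lifted or pushed more than 30 mm (distance of any of wire_spool, wood_needle from where it was at the start of the episode above 0.03 m).
It also fails if it takes over 101 s, if anything falls off the work surface, if the arm or the gripper's body presses on something with over 40 N, if the wrist force passes 120 N, or if a joint passes its speed limit or range.

## Working session

There is one attempt and no reset: what is moved stays moved. The work goes in short steps, Python scripts to look and compute and a tool call to move; the robot and the scene stay as the last step left them, time stands still between calls to the robot, and variables do not carry over. Pictures are saved under pics/ and viewed, at most 14 in all, crops included, and the job is handed in when it is done.

Besides the shell and the picture viewer there is one more tool, called as name([rows], argument=value, ...), one row to a line, values as JSON. move_arm: Moves the arm, as the interface text tells. Its arguments: {"type":"object","properties":{"increments":{"type":"array","items":{"type":"array","items":{"type":"number"}}},"force":{"type":"number"}},"required":["increments"]}

```bash
mkdir -p pics; cat > h.py <<'E'
import numpy as np, cv2
from station import ctrl
from scipy.spatial.transform import Rotation as R
def world(px,cam,z,pose=None):
    # px: (col,row) -> world at height z
    T=np.array(cam["pose"]) if pose is None else pose
    u=cv2.undistortPoints(np.array([[px]],float),np.array(cam["K"]),np.array(cam["distortion"]))[0,0]
    d=T[:3,:3]@np.array([u[0],u[1],1]);o=T[:3,3]
    return o+d*(z-o[2])/d[2]
def wpose(cam,o):
    T=np.eye(4);T[:3,:3]=R.from_euler('xyz',o["eef_rot"]).as_matrix() if len(o["eef_rot"])==3 else R.from_quat(o["eef_rot"]).as_matrix()
    T[:3,3]=o["ee_pos"];return T@np.array(cam["tool_from_camera"])
E
python3 - <<'E'
from h import *
o=ctrl.get_obs();print(o)
for n in("top","side"):
    c=ctrl.camera(n);cv2.imwrite(f"pics/{n}0.png",c["color"])
    print(n,np.round(c["pose"],3).tolist(),np.round(c["K"],0).tolist())
    if n=="top":
        for k,z in [("caddy",.011),("pad_red",.007),("pad_green",.007),("pad_blue",.007),("spool_red",.048),("spool_green",.048),("spool_blue",.048),("bodkin",.012),("wire_spool",.048),("wood_needle",.012)]:
            for r in ctrl.cut_out(k,c)[:3]:
                cc=r["centre"];print(k,round(r["conf"],2),np.round(cc),int(r["mask"].sum()),np.round(world((cc[1],cc[0]),c,z),3))
E
```

```text
{'time_s': 0.0, 'qpos': array([ 1.27237499e+00,  3.00488559e-01,  1.52156629e+00,  1.87176398e-05,
        1.32071484e+00, -6.66168622e-02]), 'joint_vel': array([ 2.29246232e-04, -2.75688567e-04, -7.18836100e-05,  1.12323300e-04,
       -1.30647669e-03, -2.52990061e-04]), 'tau': array([ 8.45207651e-04, -5.31811273e+01, -3.52728724e+01,  7.08086975e-02,
        2.44824355e-02, -6.69562291e-05]), 'ee_pos': array([0.12628397, 0.53503777, 0.20488302]), 'eef_rot': array([-3.14041943e+00, -9.64421590e-05,  2.90978348e+00]), 'force': array([ 0.39343928,  0.70920478, -0.31263282]), 'moment': array([-0.03491939, -0.05040737, -0.00077061]), 'grip_force': 0.0, 'grip_width': 0.09408391439218632}
top [[-0.021, -0.997, 0.075, 0.506], [-1.0, 0.022, 0.006, -0.01], [-0.008, -0.075, -0.997, 1.278], [0.0, 0.0, 0.0, 1.0]] [[443.0, 0.0, 327.0], [0.0, 443.0, 193.0], [0.0, 0.0, 1.0]]
caddy 0.92 [214. 339.] 1705 [ 0.539 -0.035  0.011]
pad_red 0.86 [233. 362.] 374 [ 0.485 -0.101  0.007]
pad_green 0.92 [232. 313.] 410 [0.49  0.041 0.007]
pad_green 0.32 [213. 340.] 1721 [ 0.543 -0.038  0.007]
pad_blue 0.64 [231. 336.] 386 [ 0.491 -0.027  0.007]
spool_red 0.75 [188. 240.] 155 [0.617 0.242 0.048]
spool_green 0.57 [253. 415.] 134 [ 0.427 -0.242  0.048]
spool_green 0.29 [232. 314.] 372 [0.491 0.036 0.048]
spool_blue 0.65 [258. 244.] 176 [0.422 0.233 0.048]
bodkin 0.66 [230. 197.] 145 [0.503 0.377 0.012]
bodkin 0.6 [129. 231.] 239 [0.796 0.275 0.012]
wire_spool 0.49 [188. 425.] 152 [ 0.606 -0.277  0.048]
wood_needle 0.66 [215. 460.] 292 [ 0.53  -0.383  0.012]
side [[-0.711, -0.511, 0.483, 0.107], [-0.703, 0.536, -0.468, 0.474], [-0.019, -0.672, -0.74, 0.799], [0.0, 0.0, 0.0, 1.0]] [[444.0, 0.0, 324.0], [0.0, 444.0, 200.0], [0.0, 0.0, 1.0]]
```

```bash
python3 - <<'E'
import cv2
a=cv2.imread("pics/top0.png")
cv2.imwrite("pics/t1.png",cv2.resize(a[90:310,160:500],(800,518),interpolation=cv2.INTER_CUBIC))
E
```

```text
(no output)
```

View pics/t1.png

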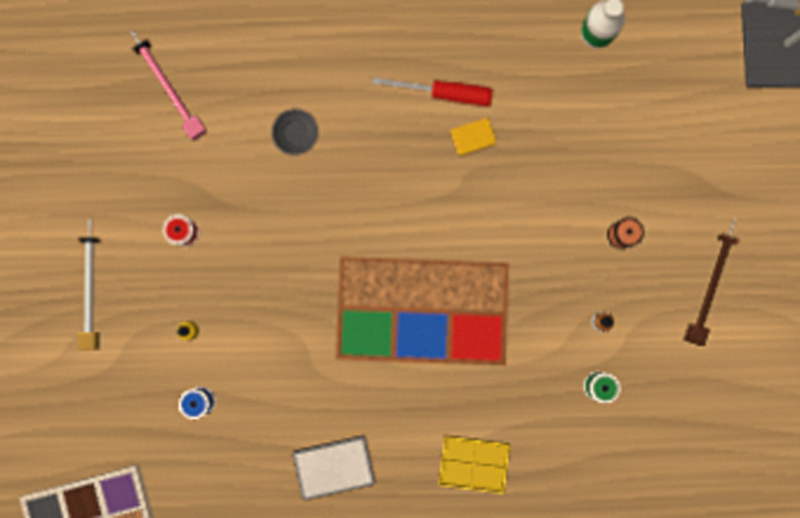

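View pics/side0.png

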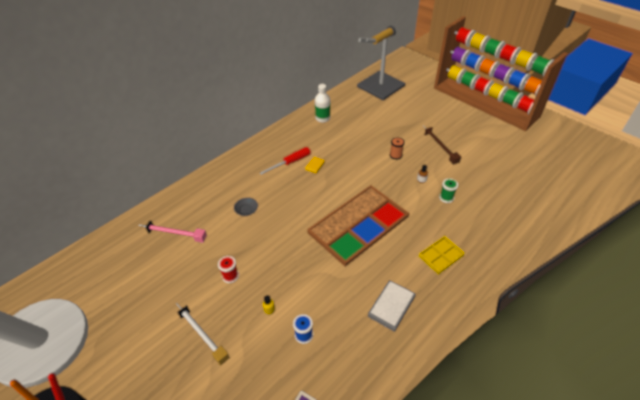

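The top view shows the bodkin (brass head) at crop (88,290), with red, blue and green spools at (179,230), (194,404) and (604,388). The caddy is at (423,310), with its pads ordered green, blue, red from left to right. The copper reel at (628,232) and the wooden needle at (712,290) stay where they are. Next I turn these pixels into positions.

```bash
python3 - <<'E'
from h import *
c=ctrl.camera("top")
P=lambda u,v,z:world((160+.425*u,90+.425*v),c,z)
for n,u,v,z in [("c1",342,257,.015),("c2",509,264,.015),("c3",505,364,.015),("c4",337,357,.015),("red",179,230,.048),("blue",194,404,.048),("green",604,388,.048),("head",88,341,.02),("collar",89,239,.015),("ybottle",187,331,.02),("dbottle",604,321,.02),("reel",629,232,.048)]:
    print(n,np.round(P(u,v,z),4))
E
```

```text
c1 [0.5844 0.0605 0.015 ]
c2 [ 0.5714 -0.1422  0.015 ]
c3 [ 0.4506 -0.1339  0.015 ]
c4 [0.4634 0.0688 0.015 ]
red [0.6187 0.2528 0.048 ]
blue [0.4123 0.2368 0.048 ]
green [ 0.421  -0.2468  0.048 ]
head [0.4882 0.3719 0.02  ]
collar [0.6132 0.3719 0.015 ]
ybottle [0.4983 0.2499 0.02  ]
dbottle [ 0.4996 -0.2548  0.02  ]
reel [ 0.6046 -0.283   0.048 ]
```

move_arm([
  [0.6,0,0,0,0,0,-0.116],
  [0.6,0,0,0,0,0,-0.116],
  [0.6,-0.65,-0.27,0.12,0,0,0],
  [0.6,-0.65,-0.27,0.12,0,0,0],
  [0.6,-0.65,-0.27,0.12,0,0,0],
  [0.6,-0.65,-0.27,0.12,0,0,0],
  [0.6,-0.65,-0.27,0.12,0,0,0],
  [0.6,-0.65,-0.27,0.12,0,0,0],
  [0.6,-0.65,-0.27,0.12,0,0,0],
  [0.6,-0.65,-0.27,0.12,0,0,0],
  [0.6,-0.65,-0.27,0.12,0,0,0],
  [0.6,-0.65,-0.27,0.12,0,0,0],
  [0.6,-0.65,-0.27,0.12,0,0,0],
  [0.6,-0.65,-0.27,0.12,0,0,0],
  [0.6,0,0,0,0,0,0],
  [0.6,0,0,0,0,0,0],
])

```text
time_s: 2.25
ee_pos: [0.5165, 0.373, 0.133]
eef_rot: [-3.141, -0.001, 3.141]
force: [-0.6, 0.5, -0.2]
grip_width: 0.0563
grip_force: 0.0
```

```bash
cat > look.py <<'E'
import sys
from h import *
o=ctrl.get_obs();c=ctrl.camera("wrist");T=wpose(c,o)
print("tcp",np.round(o["ee_pos"],4),"rot",np.round(o["eef_rot"],3),"t",round(o["time_s"],1),"cam",np.round(T[:3,3],3))
cv2.imwrite(f"pics/{sys.argv[1]}.png",c["color"])
np.savez(f"pics/{sys.argv[1]}.npz",K=c["K"],D=c["distortion"],T=T)
for a in sys.argv[2:]:
    k,z=a.split(":")
    for r in ctrl.cut_out(k,c)[:3]:
        m=r["mask"].astype(np.uint8);ys,xs=np.nonzero(m)
        (cx,cy),_,_=cv2.minAreaRect(np.c_[xs,ys].astype(np.float32))
        print(k,round(r["conf"],2),"ctr",np.round(r["centre"]),"rect",round(cx),round(cy),int(m.sum()),"w(ctr)",np.round(world(r["centre"][::-1],c,float(z),T),4),"w(rect)",np.round(world((cx,cy),c,float(z),T),4), "box",xs.min(),xs.max(),ys.min(),ys.max())
E
python3 look.py w1 bodkin:.011
```

```text
tcp [0.5165 0.373  0.133 ] rot [-3.141e+00 -1.000e-03  3.141e+00] t 2.2 cam [0.442 0.373 0.312]
bodkin 0.62 ctr [213. 329.] rect 326 227 1878 w(ctr) [0.5374 0.3799 0.011 ] w(rect) [0.553 0.376 0.011] box 315 340 155 300
```

View pics/w1.png

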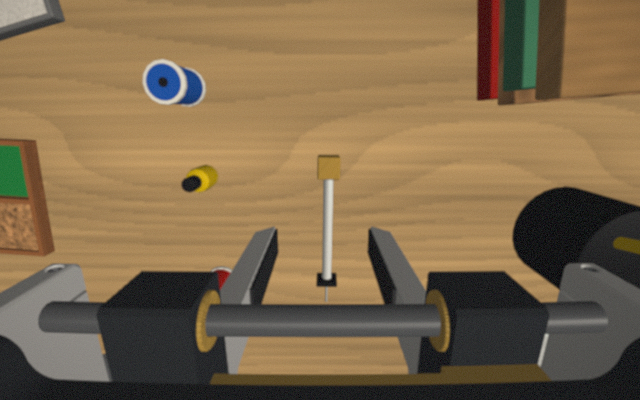

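```bash
cat > pt.py <<'E'
import sys
from h import *
d=np.load(f"pics/{sys.argv[1]}.npz");c=dict(K=d["K"],distortion=d["D"])
for a in sys.argv[2:]:
    u,v,z=map(float,a.split(","));print(a,np.round(world((u,v),c,z,d["T"]),4))
E
python3 pt.py w1 328,181,.011 326.5,273,.011 329,166,.022 515,240,0 515,240,.1 163,82,.048
```

```text
328,181,.011 [0.5038 0.3784 0.011 ]
326.5,273,.011 [0.6059 0.3771 0.011 ]
329,166,.022 [0.487  0.3791 0.022 ]
515,240,0 [0.5728 0.5867 0.    ]
515,240,.1 [0.5309 0.5184 0.1   ]
163,82,.048 [0.4129 0.2419 0.048 ]
```

move_arm([
  [0.6,-0.04,0.08,0.4,0,0,0],
  [0.6,0,0,0.5,0,0,0],
  [0.6,0,0,0.5,0,0,0],
  [0.6,0,0,0.5,0,0,0],
  [0.6,0,0,0.3,0,0,0],
  [0.6,0,0,0.2,0,0,0],
  [0.6,0,0,0.16,0,0,0],
  [0.6,0,0,0,0,0,0],
  [0.0,0,0,0,0,0,0],
  [0.0,0,0,0,0,0,0],
  [0.0,0,0,0,0,0,0],
  [0.0,0,0,0,0,0,0],
  [0.0,0,0,0,0,0,0],
  [0.0,0,0,0,0,0,0],
  [0.0,0,0,0,0,0,0],
  [0.0,0,0,0,0,0,0],
  [0.0,0,0,0,0,0,0],
  [0.0,0,0,0,0,0,0],
], force=40)

```text
time_s: 4.15
ee_pos: [0.5184, 0.3774, 0.0055]
eef_rot: [3.142, 0.0, -3.141]
force: [-0.2, 1.0, 1.5]
grip_width: 0.0084
grip_force: 40.0
```

move_arm([
  [0,0,0,-0.1,0,0,0],
  [0,0,0,-0.15,0,0,0],
  [0,0,0,-0.2,0,0,0],
  [0,0,0,-0.3,0,0,0],
  [0,0,0,0,0,0,0],
])

```text
time_s: 4.65
ee_pos: [0.5195, 0.3781, 0.046]
eef_rot: [3.139, 0.004, -3.141]
force: [0.7, -0.1, -0.0]
grip_width: 0.0088
grip_force: 40.0
```

```bash
python3 look.py w2 bodkin:.048; python3 - <<'E'
import cv2,numpy as np
from h import *
c=ctrl.camera("side");a=c["color"];b=cv2.imread("pics/w2.png")
m=np.hstack([cv2.resize(b[100:350,220:440],(440,500)),cv2.resize(a[250:400,130:260],(360,500))[:, :]])
cv2.imwrite("pics/m2.png",m[:,:800]);print(np.round(ctrl.get_obs()["moment"],3),np.round(ctrl.get_obs()["force"],2))
E
```

```text
tcp [0.5195 0.3781 0.046 ] rot [ 3.139  0.004 -3.141] t 4.7 cam [0.444 0.378 0.225]
bodkin 0.96 ctr [231. 322.] rect 323 274 3846 w(ctr) [0.5127 0.378  0.048 ] w(rect) [0.5426 0.3784 0.048 ] box 303 343 176 373
[ 0.004 -0.053  0.022] [ 0.22 -0.54 -1.41]
```

View pics/m2.png

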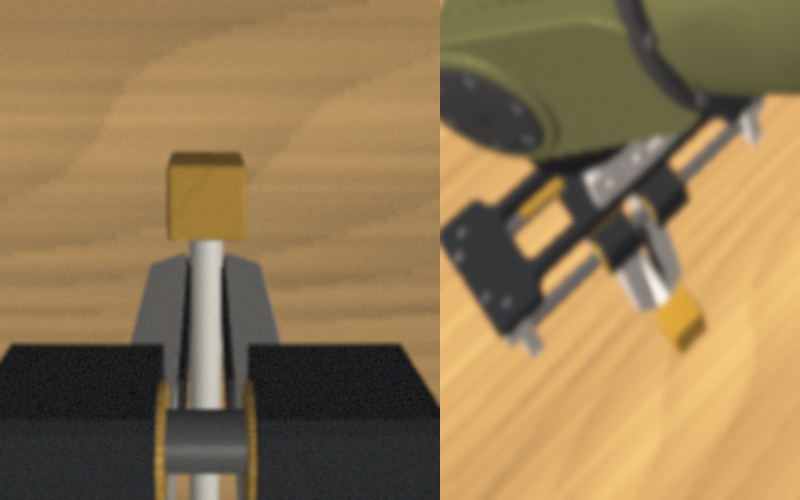

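```bash
python3 pt.py w2 323,182.5,.0625 323,220,.0625 323,182.5,.055 323,220,.0625
```

```text
323,182.5,.0625 [0.4791 0.3783 0.0625]
323,220,.0625 [0.5006 0.3783 0.0625]
323,182.5,.055 [0.4807 0.3783 0.055 ]
323,220,.0625 [0.5006 0.3783 0.0625]
```

move_arm([
  [0,0,0,-0.3,0,0,0],
  [0,0,0,-0.5,0,0,0],
  [0,0,0,-0.5,0,0,0],
  [0,0,-0.24,-0.3,0,0,0],
  [0,-0.04,-0.5,0,0,0,0],
  [0,-0.04,-0.5,0,0,0,0],
  [0,-0.04,-0.5,0,0,0,0],
  [0,-0.04,-0.5,0,0,0,0],
  [0,-0.04,-0.5,0,0,0,0],
  [0,-0.04,-0.5,0,0,0,0],
  [0,-0.04,-0.5,0,0,0,0],
  [0,-0.04,-0.5,0,0,0,0],
  [0,-0.04,-0.5,0,0,0,0],
  [0,-0.04,-0.5,0,0,0,0],
  [0,-0.04,-0.5,0,0,0,0],
  [0,-0.04,-0.5,0,0,0,0],
  [0,-0.04,-0.5,0,0,0,0],
  [0,-0.04,-0.5,0,0,0,0],
  [0,-0.06,-0.3,0,0,0,0],
])

```text
time_s: 6.7
ee_pos: [0.5496, -0.0011, 0.1237]
eef_rot: [-3.141, 0.0, 3.141]
force: [0.5, -0.2, -1.4]
grip_width: 0.0087
grip_force: 40.0
```

move_arm([
  [0,0,0,0,0,0,0.14],
  [0,0,0,0,0,0,0.14],
  [0,0,0,0,0,0,0.14],
  [0,0,0,0,0,0,0.14],
  [0,0,0,0,0,0,0.14],
  [0,0,0,0,0,0,0.14],
  [0,0,0,0,0,0,0.14],
  [0,0,0,0,0,0,0.14],
  [0,0,0,0,0,0,0.14],
  [0,0,0,0,0,0,0.14],
  [0,0,0,0,0,0,0.14],
  [0,0,0,0,0,0,0.096],
  [0,0,0,0,0,0,0],
  [0,0,0,0,0,0,0],
])

```text
time_s: 8.1
ee_pos: [0.5495, 0.0005, 0.1232]
eef_rot: [3.141, -0.0, 1.509]
force: [-0.4, 0.2, -0.4]
grip_width: 0.0089
grip_force: 40.0
```

```bash
python3 look.py w3 caddy:.011 pad_green:.007 pad_blue:.007 pad_red:.007
```

```text
tcp [5.495e-01 5.000e-04 1.232e-01] rot [ 3.141 -0.     1.509] t 8.1 cam [0.554 0.075 0.303]
caddy 0.79 ctr [165. 302.] rect 290 198 7503 w(ctr) [0.5325 0.0322 0.011 ] w(rect) [0.5176 0.0011 0.011 ] box 222 357 125 270
pad_green 0.86 ctr [164. 260.] rect 259 162 3491 w(ctr) [0.4913 0.0357 0.007 ] w(rect) [0.4908 0.0373 0.007 ] box 230 288 131 193
pad_blue 0.83 ctr [228. 264.] rect 262 228 2766 w(ctr) [ 0.4886 -0.03    0.007 ] w(rect) [ 0.4867 -0.0298  0.007 ] box 236 289 201 254
pad_red 0.8 ctr [267. 266.] rect 263 267 367 w(ctr) [ 0.4848 -0.0742  0.007 ] w(rect) [ 0.4821 -0.0742  0.007 ] box 241 285 263 271
```

View pics/w3.png

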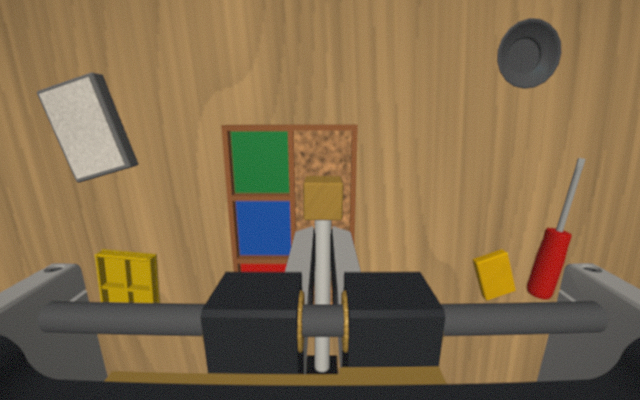

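```bash
python3 pt.py w3 222,125,.015 357,125,.015 294,130,.015 352,130,.015 355,225,.015 323,180,.14 323,219,.14
```

```text
222,125,.015 [0.4624 0.0744 0.015 ]
357,125,.015 [0.5858 0.0664 0.015 ]
294,130,.015 [0.5279 0.0655 0.015 ]
352,130,.015 [0.581  0.0622 0.015 ]
355,225,.015 [ 0.5805 -0.0301  0.015 ]
323,180,.14 [0.5527 0.0424 0.14  ]
323,219,.14 [0.5513 0.0203 0.14  ]
```

move_arm([
  [0,0.08,0.02,0.2,0,0,0],
  [0,0,0,0.4,0,0,0],
  [0,0,0,0.4,0,0,0],
  [0,0,0,0.4,0,0,0],
  [0,0,0,0.3,0,0,0],
  [0,0,0,0.2,0,0,0],
  [0,0,0,0.1,0,0,0],
  [0,0,0,0.07,0,0,0],
  [0,0,0,0.04,0,0,0],
  [0,0,0,0,0,0,0],
  [0,0,0,0,0,0,0],
])

```text
time_s: 9.45
ee_pos: [0.551, 0.0043, 0.0179]
eef_rot: [3.141, 0.0, 1.506]
force: [-0.1, 0.4, -1.2]
grip_width: 0.0087
grip_force: 40.0
```

move_arm([
  [0,0,0,0.03,0,0,0],
  [0,0,0,0,0,0,0],
  [0.1,0,0,0,0,0,0],
  [0.2,0,0,0,0,0,0],
  [0.35,0,0,0,0,0,0],
  [0.35,0,0,0,0,0,0],
  [0.35,0,0,-0.1,0,0,0],
  [0.35,0,0,-0.4,0,0,0],
  [0.35,0,0,-0.6,0,0,0],
  [0.35,0,0,-0.6,0,0,0],
  [0.35,0,0,-0.6,0,0,0],
  [0.35,0,0,-0.5,0,0,0],
])

```text
time_s: 10.65
ee_pos: [0.5509, 0.0043, 0.1581]
eef_rot: [3.14, -0.0, 1.506]
force: [-0.4, 0.1, 0.2]
grip_width: 0.0327
grip_force: 0.0
```

move_arm([
  [0.7,-0.42,-0.19,0.06,0,0,0],
  [0.7,-0.42,-0.19,0.06,0,0,0],
  [0.7,-0.42,-0.19,0.06,0,0,0],
  [0.7,-0.42,-0.19,0.06,0,0,0],
  [0.7,-0.42,-0.19,0.06,0,0,0],
  [0.7,-0.42,-0.19,0.06,0,0,0],
  [0.7,-0.42,-0.19,0.06,0,0,0],
  [0.7,-0.42,-0.19,0.06,0,0,0],
  [0.7,-0.42,-0.19,0.06,0,0,0],
  [0.7,-0.42,-0.19,0.06,0,0,0],
  [0.7,-0.42,-0.19,0.06,0,0,0],
  [0.7,-0.42,-0.19,0.06,0,0,0],
  [0.7,0,0,0,0,0,0],
  [0.7,0,0,0,0,0,0],
])

```text
time_s: 12.05
ee_pos: [0.4206, -0.2397, 0.1202]
eef_rot: [3.141, -0.0, 1.505]
force: [0.7, 0.2, 0.1]
grip_width: 0.0657
grip_force: 0.0
```

```bash
python3 look.py w4 spool_green:.048
```

```text
tcp [ 0.4206 -0.2397  0.1202] rot [ 3.141 -0.     1.505] t 12.1 cam [ 0.425 -0.165  0.3  ]
spool_green 0.89 ctr [211. 322.] rect 323 207 1632 w(ctr) [ 0.4206 -0.2429  0.048 ] w(rect) [ 0.4219 -0.2393  0.048 ] box 302 343 182 232
```

View pics/w4.png

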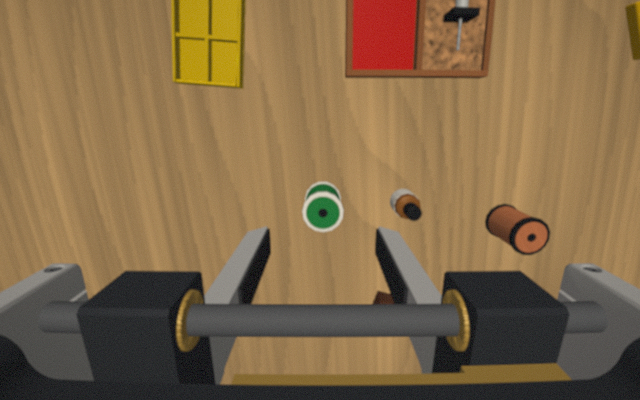

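move_arm([
  [0.7,-0.08,0,0.3,0,0,0],
  [0.7,0,0,0.5,0,0,0],
  [0.7,0,0,0.5,0,0,0],
  [0.7,0,0,0.4,0,0,0],
  [0.7,0,0,0.26,0,0,0],
  [0.6,0,0,0,0,0,0],
  [0.2,0,0,0,0,0,0],
  [0.2,0,0,0,0,0,0],
  [0.2,0,0,0,0,0,0],
  [0.2,0,0,0,0,0,0],
  [0.2,0,0,0,0,0,0],
  [0.2,0,0,0,0,0,0],
  [0.2,0,0,-0.1,0,0,0],
  [0.2,0,0,-0.3,0,0,0],
  [0.2,0,0,-0.5,0,0,0],
  [0.2,0,0,-0.5,0,0,0],
  [0.2,0,0,-0.5,0,0,0],
], force=20)

```text
time_s: 13.85
ee_pos: [0.4201, -0.2437, 0.1182]
eef_rot: [-3.141, -0.0, 1.506]
force: [0.9, 0.8, -1.0]
grip_width: 0.0355
grip_force: 20.0
```

move_arm([
  [0.2,0.24,0.04,0,0,0,0],
  [0.2,0.48,0.09,0,0,0,0],
  [0.2,0.48,0.09,0,0,0,0],
  [0.2,0.48,0.09,0,0,0,0],
  [0.2,0.48,0.09,0,0,0,0],
  [0.2,0.48,0.09,0,0,0,0],
  [0.2,0.48,0.09,0,0,0,0],
  [0.2,0.48,0.09,0,0,0,0],
  [0.2,0.48,0.09,0,0,0,0],
  [0.2,0.48,0.09,0,0,0,0],
  [0.2,0.48,0.09,0,0,0,0],
  [0.2,0.4,0.09,0,0,0,0],
  [0.2,0.24,0.13,0,0,0,0],
  [0.2,0,0,0.3,0,0,0],
  [0.2,0,0,0.4,0,0,0],
  [0.2,0,0,0.4,0,0,0],
  [0.2,0,0,0.3,0,0,0],
  [0.2,0,0,0.2,0,0,0],
  [0.2,0,0,0.1,0,0,0],
  [0.2,0,0,0,0,0,0],
])

```text
time_s: 15.85
ee_pos: [0.4965, 0.0358, 0.0315]
eef_rot: [-3.141, 0.0, 1.506]
force: [-1.0, -0.4, -0.6]
grip_width: 0.0355
grip_force: 20.0
```

move_arm([
  [0.2,0,-0.08,0.03,0,0,0],
  [0.2,0,0,0.03,0,0,0],
  [0.2,0,0,0,0,0,0],
])

```text
time_s: 16.15
ee_pos: [0.4927, 0.0362, 0.0298]
eef_rot: [3.141, -0.0, 1.506]
force: [-3.4, -0.3, 6.5]
grip_width: 0.0352
grip_force: 20.0
```

move_arm([
  [0.3,0,0,0,0,0,0],
  [0.5,0,0,0,0,0,0],
  [0.55,0,0,0,0,0,0],
  [0.55,0,0,-0.3,0,0,0],
  [0.55,0,0,-0.5,0,0,0],
  [0.55,0,0,-0.5,0,0,0],
  [0.55,0,0,-0.5,0,0,0],
  [0.7,0.44,-0.2,0,0,0,0],
  [0.7,0.44,-0.2,0,0,0,0],
  [0.7,0.44,-0.2,0,0,0,0],
  [0.7,0.44,-0.2,0,0,0,0],
  [0.7,0.44,-0.2,0,0,0,0],
  [0.7,0.44,-0.2,0,0,0,0],
  [0.7,0.44,-0.2,0,0,0,0],
  [0.7,0.44,-0.2,0,0,0,0],
  [0.7,0.44,-0.2,0,0,0,0],
  [0.7,0,0,0,0,0,0],
  [0.7,0,0,0,0,0,0],
])

```text
time_s: 17.95
ee_pos: [0.4157, 0.2396, 0.119]
eef_rot: [3.141, 0.0, 1.507]
force: [0.7, 0.2, -0.4]
grip_width: 0.066
grip_force: 0.0
```

```bash
python3 look.py w5 spool_blue:.048; python3 - <<'E'
from h import *
c=ctrl.camera("top");cv2.imwrite("pics/t5.png",cv2.resize(c["color"][150:270,280:400],(600,600),interpolation=cv2.INTER_CUBIC))
E
```

```text
tcp [0.4157 0.2396 0.119 ] rot [3.141 0.    1.507] t 17.9 cam [0.42  0.314 0.298]
spool_blue 0.84 ctr [203. 317.] rect 318 200 1659 w(ctr) [0.4119 0.2445 0.048 ] w(rect) [0.4132 0.2464 0.048 ] box 298 339 176 225
```

View pics/t5.png

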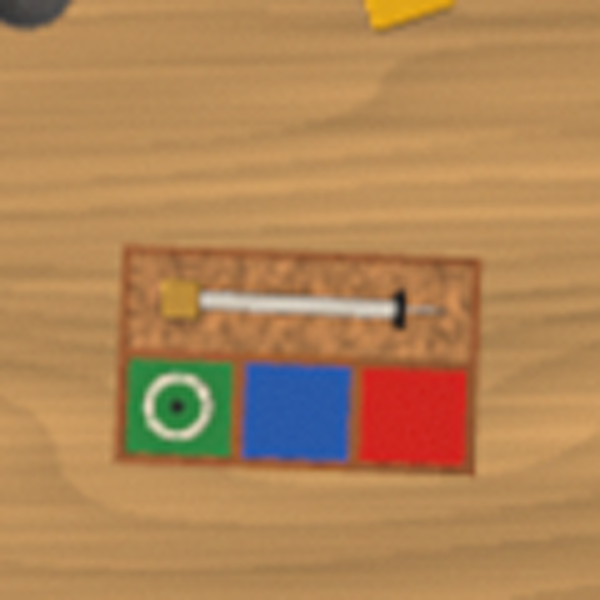

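View pics/w5.png

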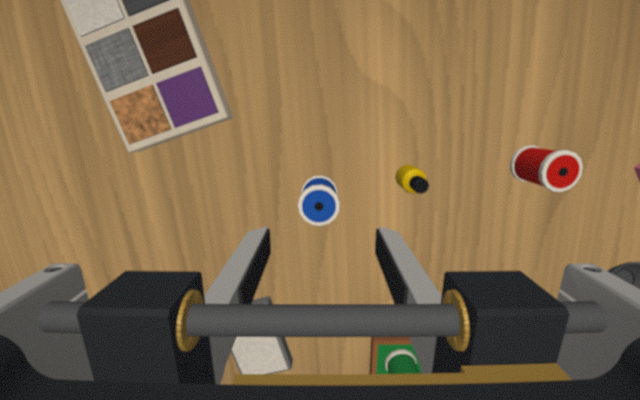

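Top view: green stands centred on the green pad (178,406), and the bodkin lies straight in the groove (160–440, 300). The wrist view shows the blue disc at (318,205) and the red spool at (563,171).

move_arm([
  [0.7,0.07,-0.06,0.3,0,0,0],
  [0.7,0,0,0.5,0,0,0],
  [0.7,0,0,0.5,0,0,0],
  [0.7,0,0,0.4,0,0,0],
  [0.7,0,0,0.24,0,0,0],
  [0.6,0,0,0,0,0,0],
  [0.2,0,0,0,0,0,0],
  [0.2,0,0,0,0,0,0],
  [0.2,0,0,0,0,0,0],
  [0.2,0,0,0,0,0,0],
  [0.2,0,0,0,0,0,0],
  [0.2,0,0,0,0,0,0],
  [0.2,0,0,-0.1,0,0,0],
  [0.2,0,0,-0.3,0,0,0],
  [0.2,0,0,-0.5,0,0,0],
  [0.2,0,0,-0.5,0,0,0],
  [0.2,0,0,-0.5,0,0,0],
], force=20)

```text
time_s: 19.8
ee_pos: [0.4127, 0.2432, 0.1182]
eef_rot: [-3.142, 0.0, 1.506]
force: [0.8, -0.8, -0.1]
grip_width: 0.0356
grip_force: 20.0
```

move_arm([
  [0.2,-0.45,0.15,0,0,0,0],
  [0.2,-0.45,0.15,0,0,0,0],
  [0.2,-0.45,0.15,0,0,0,0],
  [0.2,-0.45,0.15,0,0,0,0],
  [0.2,-0.45,0.15,0,0,0,0],
  [0.2,-0.45,0.15,0,0,0,0],
  [0.2,-0.45,0.15,0,0,0,0],
  [0.2,-0.45,0.15,0,0,0,0],
  [0.2,-0.45,0.15,0,0,0,0],
  [0.2,-0.45,0.15,0,0,0,0],
  [0.2,-0.45,0.15,0,0,0,0],
  [0.2,-0.42,0.21,0,0,0,0],
  [0.2,0,0,0,0,0,0],
  [0.2,0,0,0.3,0,0,0],
  [0.2,0,0,0.4,0,0,0],
  [0.2,0,0,0.4,0,0,0],
  [0.2,0,0,0.3,0,0,0],
  [0.2,0,0,0.2,0,0,0],
  [0.2,0,0,0.1,0,0,0],
  [0.2,0,0,0,0,0,0],
])

```text
time_s: 21.8
ee_pos: [0.4882, -0.0305, 0.0318]
eef_rot: [-3.141, -0.0, 1.506]
force: [0.6, -0.5, -0.1]
grip_width: 0.0359
grip_force: 20.0
```

move_arm([
  [0.2,0,0,0.03,0,0,0],
  [0.2,0,0,0.03,0,0,0],
  [0.2,0,0,0,0,0,0],
  [0.3,0,0,0,0,0,0],
  [0.5,0,0,0,0,0,0],
  [0.55,0,0,0,0,0,0],
  [0.55,0,0,-0.3,0,0,0],
  [0.55,0,0,-0.5,0,0,0],
  [0.55,0,0,-0.5,0,0,0],
  [0.55,0,0,-0.5,0,0,0],
])

```text
time_s: 22.8
ee_pos: [0.4882, -0.0307, 0.1199]
eef_rot: [-3.141, 0.0, 1.506]
force: [1.0, 0.3, -1.1]
grip_width: 0.0518
grip_force: 0.0
```

move_arm([
  [0.7,0.456,0.17,0,0,0,0],
  [0.7,0.456,0.17,0,0,0,0],
  [0.7,0.456,0.17,0,0,0,0],
  [0.7,0.456,0.17,0,0,0,0],
  [0.7,0.456,0.17,0,0,0,0],
  [0.7,0.456,0.17,0,0,0,0],
  [0.7,0.456,0.17,0,0,0,0],
  [0.7,0.456,0.17,0,0,0,0],
  [0.7,0.456,0.17,0,0,0,0],
  [0.7,0.456,0.17,0,0,0,0],
  [0.7,0.456,0.17,0,0,0,0],
  [0.7,0.456,0.17,0,0,0,0],
  [0.7,0.456,0.17,0,0,0,0],
  [0.7,0,0,0,0,0,0],
  [0.7,0,0,0,0,0,0],
])

```text
time_s: 24.3
ee_pos: [0.6175, 0.2578, 0.1184]
eef_rot: [-3.141, 0.0, 1.506]
force: [-0.8, -0.3, -1.1]
grip_width: 0.0657
grip_force: 0.0
```

```bash
python3 look.py w6 spool_red:.048
```

```text
tcp [0.6175 0.2578 0.1184] rot [-3.141  0.     1.506] t 24.3 cam [0.622 0.332 0.298]
spool_red 0.79 ctr [202. 327.] rect 325 201 1631 w(ctr) [0.6217 0.263  0.048 ] w(rect) [0.6204 0.264  0.048 ] box 305 345 176 226
```

View pics/w6.png

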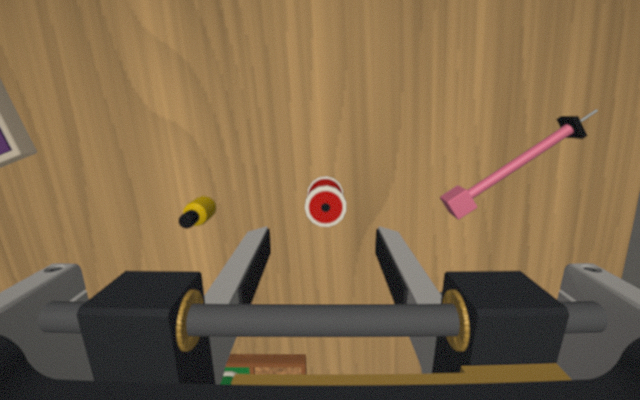

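The red disc is at (326,207) between the open fingers, and the pink look-alike is clear of them.

move_arm([
  [0.7,0.05,0.06,0.3,0,0,0],
  [0.7,0,0,0.5,0,0,0],
  [0.7,0,0,0.5,0,0,0],
  [0.7,0,0,0.4,0,0,0],
  [0.7,0,0,0.23,0,0,0],
  [0.6,0,0,0,0,0,0],
  [0.2,0,0,0,0,0,0],
  [0.2,0,0,0,0,0,0],
  [0.2,0,0,0,0,0,0],
  [0.2,0,0,0,0,0,0],
  [0.2,0,0,0,0,0,0],
  [0.2,0,0,0,0,0,0],
  [0.2,0,0,-0.1,0,0,0],
  [0.2,0,0,-0.3,0,0,0],
  [0.2,0,0,-0.5,0,0,0],
  [0.2,0,0,-0.5,0,0,0],
  [0.2,0,0,-0.5,0,0,0],
], force=20)

```text
time_s: 26.1
ee_pos: [0.621, 0.2602, 0.1196]
eef_rot: [3.141, -0.0, 1.506]
force: [0.8, 0.0, -0.8]
grip_width: 0.036
grip_force: 20.0
```

move_arm([
  [0.2,-0.457,-0.142,0,0,0,0],
  [0.2,-0.457,-0.142,0,0,0,0],
  [0.2,-0.457,-0.142,0,0,0,0],
  [0.2,-0.457,-0.142,0,0,0,0],
  [0.2,-0.457,-0.142,0,0,0,0],
  [0.2,-0.457,-0.142,0,0,0,0],
  [0.2,-0.457,-0.142,0,0,0,0],
  [0.2,-0.457,-0.142,0,0,0,0],
  [0.2,-0.457,-0.142,0,0,0,0],
  [0.2,-0.457,-0.142,0,0,0,0],
  [0.2,-0.457,-0.142,0,0,0,0],
  [0.2,-0.457,-0.142,0,0,0,0],
  [0.2,-0.457,-0.142,0,0,0,0],
  [0.2,-0.457,-0.142,0,0,0,0],
  [0.2,-0.457,-0.142,0,0,0,0],
  [0.2,-0.457,-0.142,0,0,0,0],
  [0.2,0,0,0,0,0,0],
])

```text
time_s: 27.8
ee_pos: [0.4834, -0.0991, 0.1185]
eef_rot: [3.141, 0.0, 1.504]
force: [0.0, 0.1, -0.7]
grip_width: 0.0357
grip_force: 20.0
```

move_arm([
  [0.2,0,0,0.3,0,0,0],
  [0.2,0,0,0.4,0,0,0],
  [0.2,0,0,0.4,0,0,0],
  [0.2,0,0,0.3,0,0,0],
  [0.2,0,0,0.2,0,0,0],
  [0.2,0,0,0.1,0,0,0],
  [0.2,0,0,0.04,0,0,0],
  [0.2,0,0,0,0,0,0],
])

```text
time_s: 28.6
ee_pos: [0.4842, -0.0972, 0.0308]
eef_rot: [3.141, 0.0, 1.506]
force: [0.9, 0.4, -0.5]
grip_width: 0.0356
grip_force: 20.0
```

move_arm([
  [0.2,0,0,0.03,0,0,0],
  [0.2,0,0,0,0,0,0],
  [0.3,0,0,0,0,0,0],
  [0.5,0,0,0,0,0,0],
  [0.55,0,0,0,0,0,0],
  [0.55,0,0,-0.3,0,0,0],
  [0.55,0,0,-0.5,0,0,0],
  [0.55,0,0,-0.5,0,0,0],
  [0.55,0,0,-0.5,0,0,0],
  [0.55,0,0,-0.5,0,0,0],
  [0.55,0.5,0,-0.3,0,0,0],
  [0.55,0.6,0,0,0,0,0],
  [0.55,0.6,0,0,0,0,0],
  [0.55,0.6,0,0,0,0,0],
  [0.55,0.6,0,0,0,0,0],
  [0.55,0.6,0,0,0,0,0],
  [0.55,0.6,0,0,0,0,0],
  [0.55,0.6,0,0,0,0,0],
  [0.55,0.6,0,0,0,0,0],
  [0.55,0,0,0,0,0,0],
])

```text
time_s: 30.6
ee_pos: [0.5009, 0.1698, 0.1589]
eef_rot: [3.141, -0.0, 1.509]
force: [0.4, -0.4, 0.9]
grip_width: 0.0514
grip_force: 0.0
```

```bash
python3 - <<'E'
from h import *
c=ctrl.camera("top");s=ctrl.camera("side")["color"]
cv2.imwrite("pics/f.png",np.hstack([cv2.resize(c["color"][160:270,280:390],(400,400)),cv2.resize(s[150:290,280:420],(400,400))]))
E
```

```text
(no output)
```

View pics/f.png

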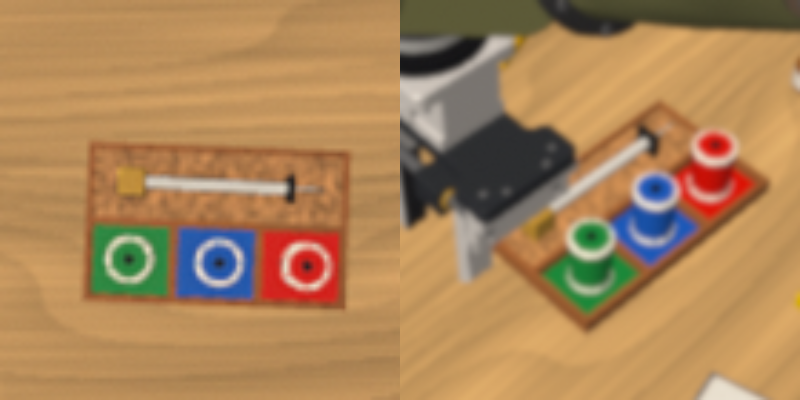

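All three spools stand upright on their own pads: green (130,258), blue (219,262), red (306,265). The bodkin lies flat along the groove, and nothing touches the gripper.

```bash
python3 -c "
from station import ctrl
print(ctrl.hand_in())"
```

```text
the job is handed in; nothing more can be done
None
```

The caddy is packed and handed in at about 31 s: all three spools stand on their own colour's pads and the bodkin lies flat in the groove. I did not move the copper reel or the wooden needle, and the hand-in returned no verdict.

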